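Hold the fixture's key switch on

ROBOT

A 6-joint arm with a two-finger parallel gripper is mounted at the origin on the work surface; the furniture and walls round the work are solid. World frame = base frame: x ahead of the robot, y to its left, z up, the work surface at z = 0. Lengths are in m, angles in degrees, forces in N, time in s.
With the tool pointing down it reaches from about 0.375 to 0.75 m from the base axis. Payload 9 kg.
Tool frame: the origin (TCP) lies where the fingers leave the gripper's body, on its centre line; the fingertips stand 73 mm ahead of it and the grasp point (between the pads) lies 54 mm ahead of it (robot.tip_reach is the distance from the TCP to the fingertips, in m); z points along the fingers, y is the direction in which the jaws open and shut (so a half turn about z gives the same grasp; the last joint's range is limited). The gripper opens to 85 mm and grips with 20 to 120 N. Pads are 22 mm wide; open, the fingers measure 114 mm over their backs; the gripper's body (76 mm by 85 mm) begins 54 mm behind the grasp point. The pads swing forward as they close: fully open they stand 13 mm farther back than shut.
Start: joints at [-77.447, 5.964, 5.575, 89.605, 0, 77.527], TCP at [0.254, -0.544, 0.304] pointing down, gripper open.
Joint ranges: [-171.21, 171.21], [-48.23, 106.86], [-62.78, 66.21], [-105.2, 120.99], [-86.42, 89.51], [-180, 180]. Speed limits (degrees/s): [127.2, 127.2, 147.25, 180, 180, 180].

INTERFACE

Orientations are given as [roll, pitch, yaw] about the fixed x, y, z axes, in that order (R = Rz(yaw) Ry(pitch) Rx(roll)).
In Python, from plant import robot gives the robot as it stands. Calls block until the motion is done:
- robot.move_pose(position, orientation): joint-space move of the TCP to a pose.
- robot.line_to(position, vel=0.15, rotation=None, guard=None): straight line of the TCP; rotation=None keeps the orientation; vel is the mean speed in m/s. With guard (N) it stops when the force on the tool has changed by that much, and returns True; else False.
- robot.goto_joints(angles): joint-space move.
- robot.set_gripper(opening): finger opening in m; the grip force is fixed at half the most; returns when the fingers have stopped.
- robot.pause(seconds).
- robot.ik(position, orientation): joint angles nearest the present ones, or None.
- robot.observe(): the state.
- robot.grab_frame(name): name is "scene" or "top" or "wrist"; returns the picture (480x640x3 uint8, blue, green, red); there is no depth.
- robot.get_calibration(name): a dict with "vertical_fov" (degrees; the focal length in pixels is half the picture's height over the tangent of half this angle, whatever the lens; pixels are square), "cx", "cy" (the principal point, pixels), "rvec" (rotation vector, rad) and "tvec" (3), from world to camera coordinates, as OpenCV has them. Camera axes: x right, y down, z forward; pixel columns grow to the right and rows downward; lengths in m; the calibration is good to about 2 mm. A picture is of the moment at which its call begins: read the wrist's pose just before it. get_calibration takes no time and is no camera call; for the wrist camera it gives the pose at the moment of the call.
A pose or a line that the arm cannot do raises robot.IKError and nothing moves.
- robot.job_done(): hands the job in, once; it reports no verdict.
The state is a dict: "time": time; "q": joint angles; "qvel": joint speeds; "joint_torque": joint torques, N m; "tool_pos": TCP position; "tcp_rot": TCP orientation; "ft_force": force on the tool from outside, world axes, zero at the start; "torque": the same for the moment, N m; "gripper_width": finger opening in m.
Only numpy, scipy, OpenCV 4.12 (cv2) and the standard library are available. Lean on these libraries where they do the work, as an engineer would, in place of code of your own. Each camera call takes 0.05 s, during which the arm holds its last target. There are 200 camera calls.

TASK

Lift the key with the round ring bow out of the key rack by its ring and put it into the keyhole on top of the spring-return key switch, working it past the sticky pins until its collar sits down on the plate. Then turn it a quarter turn clockwise (seen from above) to the stop and finish while still holding it there in the gripper, since the spring turns it back if let go. Leave the other two keys in the rack.

Things in the scene. Friction and masses are not known exactly. Their poses are not given: they have to be found in the camera images.
- ring_key: The key to use: plain steel, 80 mm tall, 90 g, upright in one of the rack's three slots (which one varies). Origin at the centre of its lower end, z up along the round 7 mm shank. Flat blade below, flat ring bow on top, both in its x-z plane. A round collar 18 mm across, z = 30 to 35 mm, rests on the rack's top and later on the lock's plate. Turned half round it is the same and fits as well.
- ring_key_bow (a point): Centre of the ring key's bow, 62 mm above its lower end; axes as the key. The bow is a flat ring, 36 mm outer and 24 mm inner diameter, 10 mm thick; its two flat faces look along +y and -y. A neck 12 x 9 mm joins it to the shank, 39 to 47 mm above the lower end.
- ring_key_tip (a point): Centre of the lower end of the ring key (the key's origin). The blade starts here: 20 mm wide along the key's x, 6 mm thick along y, 16 mm tall.
- bar_key: Another steel key in the rack, with a plain round pin for a shank and a straight crossbar (44 x 10 x 10 mm, top at 57 mm) as its bow. Origin at its lower end, z up. Leave it.
- square_key: Another steel key in the rack, with a solid square bow (30 x 10 x 30 mm, top at 76 mm) and a narrow blade. Origin at its lower end, z up. Leave it.
- rack: Fixed key rack: dark steel block 200 mm long (its x), 46 mm wide (its y), 45 mm tall, with three upright slots 23 x 9 mm, long side along x, at x = -70, 0 and +70 mm. Origin at the centre of its underside, z up. The keys' blades and bows lie along its x; their collars rest on its top, their lower ends 30 mm below it.
- key_switch: Fixed key switch: grey box 80 x 80 mm, 60 mm tall, with a steel top plate 8 mm thick and mounting feet that stand out 10 mm at its two y sides. Origin at the centre of its underside, z up; its x runs along the keyhole's long side.
- keyhole (a point): Centre of the keyhole's mouth, on top of the plate, 60 mm above the table; axes as key_switch. An upright slot 23 mm (x) by 9 mm (y), chamfered 2 mm, so the blade has 1.5 mm play on each side. With the key fully home its collar lies on the plate, its lower end 30 mm below this point and its bow's centre 32 mm above. It has room to turn only when within about 5 mm of home.
- lock_pins (a point): Point on the keyhole's axis, 18 mm below its mouth, where the blade meets two sticky spring pins in the slot: one in the +y wall at x = +7 mm, one in the -y wall at x = -7 mm. Straight down they need roughly 15 to 25 N; rocking the key about 0.1 rad to and fro about the vertical while pressing down eases it past with about 10 N.
- plug (a joint): Angle of the lock's plug, rad: 0 at rest with its slot in line with the keyhole, growing clockwise seen from above, stop at 1.40. The key has up to 0.15 rad of play in the plug, so at the stop it has turned about 1.4 to 1.55 rad. A spring turns the plug back: 0.035 N m at 0, growing to 0.105 N m at the stop.
Not all that is in view belongs to the job. Leave any blue, green or yellow look-alike of the ring_key alone.

How it is judged (in metres and radians):
On the way, in this order (a step that is already met when the one before it is completed fails the run):
1. the ring key is lifted clear out of the rack (z of ring_key_tip in the frame of rack above 0.05 m and contact force between the fingers and ring_key above 1 N), for 0.1 s.
2. the ring key is fully home in the keyhole, the plug not yet turned (z of ring_key_tip in the frame of keyhole between -0.034 and -0.026 m and horizontal distance between ring_key_tip and keyhole below 0.006 m and angle between ring_key's own z axis and vertical below 0.2 rad and value of joint plug below 0.4 rad), for 0.1 s.
At the end, for the whole second after the job is handed in: Ring key in the lock: lower end 26 to 34 mm below the mouth, within 6 mm of its axis, upright within 0.2 rad; plug turned over 1.2 rad clockwise and still (under 0.1 rad/s); fingers press the key with over 2 N; the other keys within 20 mm of their places (z of ring_key_tip in the frame of keyhole between -0.034 and -0.026 m and horizontal distance between ring_key_tip and keyhole below 0.006 m and angle between ring_key's own z axis and vertical below 0.2 rad and value of joint plug above 1.2 rad and velocity of joint plug between -0.1 and 0.1 rad/s and contact force between the fingers and ring_key above 2 N and distance of each of bar_key, square_key from where it was at the start of the episode below 0.02 m); the arm keeps its last pose, push and grip.
It fails at once if another key is pulled out of its place in the rack (distance of any of bar_key, square_key from where it was at the start of the episode above 0.02 m).
It also fails if it takes over 61 s, if anything falls off the work surface, if the arm or the gripper's body presses on something with over 40 N, if the wrist force passes 120 N, or if a joint passes its speed limit or range.

## Working session

There is one attempt and no reset: what is moved stays moved. The work goes in short steps, each a Python script; the robot and the scene stay as the last script left them, time stands still between calls to the robot, and variables do not carry over. Pictures are saved under pics/ and viewed, about 8 in all and at most 12, crops included, and the job is handed in when it is done.

```bash
ls; mkdir -p pics
python3 - <<'E'
from plant import robot
import cv2
for n in("top","scene"):
    f=robot.grab_frame(n); cv2.imwrite(f"pics/{n}0.png",f)
    print(n,robot.get_calibration(n))
print(robot.observe())
E
```

```text
pics
top {'vertical_fov': 47.889945938524164, 'cx': 318.081412623331, 'cy': 247.9137711802456, 'rvec': array([ 2.11591412, -2.10960618,  0.20455861]), 'tvec': array([0.16747277, 0.5226122 , 0.86663691])}
scene {'vertical_fov': 46.41790280902168, 'cx': 326.2062222948317, 'cy': 240.8885901889225, 'rvec': array([ 0.93644424, -2.54822123,  0.98249153]), 'tvec': array([0.50570825, 0.21158254, 0.75679886])}
{'time': 0.1, 'q': array([-7.74474914e+01,  5.99590673e+00,  5.53310812e+00,  8.96056661e+01,
       -1.23572998e-03,  7.75266896e+01]), 'qvel': array([-0.03659912, -0.0978734 ,  0.04784094, -0.03560053,  0.00224524,
        0.05511214]), 'joint_torque': array([ 6.67026659e-03, -5.58214474e+01,  5.04714668e+01,  1.33895822e-02,
       -2.63514075e-04, -5.26500529e-06]), 'tool_pos': array([ 0.25377264, -0.54345668,  0.30320809]), 'tcp_rot': array([-1.79932884e+02, -1.35807644e-02,  2.50258119e+01]), 'ft_force': array([-0.82079033, -1.06800797, -0.01105439]), 'torque': array([ 0.0757138 ,  0.00179041, -0.0421391 ]), 'gripper_width': 0.08512242642314267}
```

View pics/top0.png

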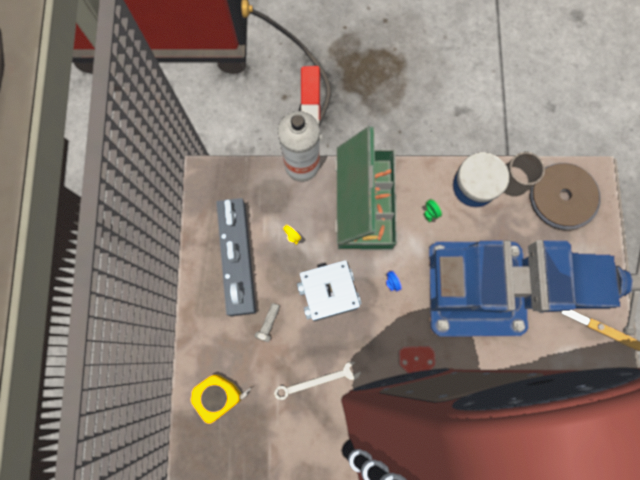

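View pics/scene0.png

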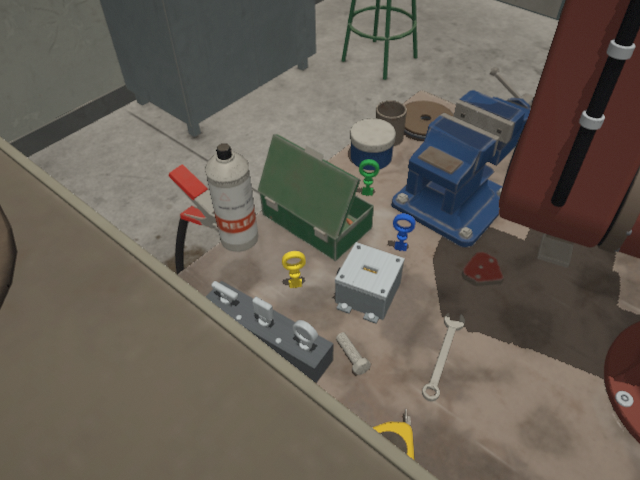

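Rack candidates in the top view are (231,213), (233,251) and (238,292). In the scene view they show as a bar at (225,293), a square at (262,312) and an open ring at (305,333). The yellow (292,234), blue (393,281) and green (432,209) keys are decoys. The switch is at (329,290) in the top view. Next I'll triangulate.

```bash
cat > h.py <<'E'
import numpy as np, cv2
from plant import robot
def cam(n):
    c=robot.get_calibration(n); R=cv2.Rodrigues(np.array(c['rvec']))[0]; t=np.array(c['tvec']).ravel()
    f=240/np.tan(np.radians(c['vertical_fov']/2)); return f,c['cx'],c['cy'],R,t
def ray(c,p):
    f,cx,cy,R,t=c; d=R.T@np.array([(p[0]-cx)/f,(p[1]-cy)/f,1]); return -R.T@t,d/np.linalg.norm(d)
def onz(c,p,z):
    o,d=ray(c,p); return o+d*(z-o[2])/d[2]
def proj(c,X):
    f,cx,cy,R,t=c; x=R@np.array(X)+t; return np.array([cx+f*x[0]/x[2],cy+f*x[1]/x[2]])
def tri(rs):
    A=sum(np.eye(3)-np.outer(d,d) for o,d in rs); b=sum((np.eye(3)-np.outer(d,d))@o for o,d in rs); return np.linalg.solve(A,b)
E
python3 - <<'E'
from h import *
T=cam("top");S=cam("scene")
print("cams",ray(T,(320,240))[0],ray(S,(320,240))[0])
for n,p in dict(k1=(231,213),k2=(233,251),k3=(238,292)).items(): print(n,onz(T,p,.08))
for n,p in dict(bar=(225,293),sq=(262,312),ring=(305,333)).items(): print(n,onz(S,p,.08))
print("tri ring",tri([ray(T,(238,292)),ray(S,(305,333))]))
print("tri bar",tri([ray(T,(231,213)),ray(S,(225,293))]))
print("rack c",onz(T,(237,257),.045)); print("hole",onz(T,(329,290),.06),onz(S,(371,269),.06))
img=cv2.imread('pics/top0.png')[180:330,190:390]; img2=cv2.imread('pics/scene0.png')[230:390,190:420]
cv2.imwrite('pics/crop1.png',np.vstack([cv2.resize(img,(400,300),interpolation=3),cv2.resize(img2,(400,278),interpolation=3)]))
# top plate orientation via bright mask
full=cv2.imread('pics/top0.png');m=((full.min(2)>175)&((full.max(2).astype(int)-full.min(2))<25)).astype(np.uint8)
cs,_=cv2.findContours(m,0,1)
for c in cs:
    r=cv2.minAreaRect(c)
    if cv2.contourArea(c)>300: print(r)
E
```

```text
cams [0.33911646 0.16207339 0.95444352] [0.15330257 0.59413405 0.70480889]
k1 [0.57599134 0.3149054  0.08      ]
k2 [0.5111324  0.30927801 0.08      ]
k3 [0.44321537 0.29875826 0.08      ]
bar [0.56828544 0.32958397 0.08      ]
sq [0.50625311 0.31904638 0.08      ]
ring [0.43951364 0.30628027 0.08      ]
tri ring [0.44479896 0.30071501 0.06807871]
tri bar [0.58297827 0.31942092 0.05671484]
rack c [0.50755774 0.30794242 0.045     ]
hole [0.44936522 0.15056559 0.06      ] [0.44857083 0.15020773 0.06      ]
((313.05609130859375, 381.41851806640625), (17.037839889526367, 80.6652603149414), 73.83549499511719)
((327.38720703125, 289.8115539550781), (49.226715087890625, 57.007469177246094), 74.35774993896484)
((483.5, 175.0), (46.0, 47.0), 90.0)
((294.32757568359375, 134.9310302734375), (29.896947860717773, 24.8831729888916), 21.801410675048828)
((75.6092300415039, 144.03384399414062), (18.30510711669922, 60.462318420410156), 3.1798300743103027)
((222.4000244140625, 121.30001831054688), (59.03219223022461, 54.11284637451172), 63.43495178222656)
((474.7233581542969, 80.87309265136719), (57.28262710571289, 80.58040618896484), 4.085616588592529)
((568.6468505859375, 67.99473571777344), (141.50096130371094, 133.65151977539062), 81.6070785522461)
```

View pics/crop1.png

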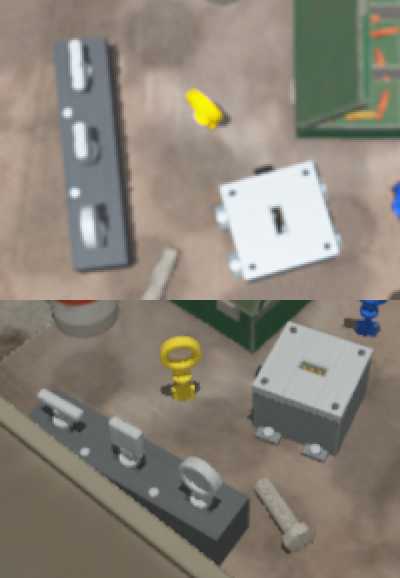

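Run:
```python
from h import *
from scipy.spatial.transform import Rotation as Ro
T=cam("top")
print("panel foot",onz(T,(172,250),0),onz(T,(180,160),0)); print("bottle top",onz(T,(297,122),.2))
o=robot.observe(); R=Ro.from_euler('xyz',o['tcp_rot'],degrees=True).as_matrix()
W=cam("wrist"); c=ray(W,(320,240))
print("wrist cam in tool",R.T@(c[0]-o['tool_pos']),R.T@c[1],W[0])
for yaw in (10,-170,190,100,-80):
    for p in ([.444,.30,.131],[.449,.15,.146]):
        print(yaw,p,robot.ik(p,[180,0,yaw]))
```

```text
panel foot [0.52845354 0.43298979 0.        ] [0.69980658 0.42788855 0.        ]
bottle top [0.68438142 0.20013791 0.2       ]
wrist cam in tool [ 0.08066128  0.00071399 -0.06831388] [-0.3172091   0.01456179  0.94824382] 407.65442808790993
10 [0.444, 0.3, 0.131] [  20.04968663   -2.76270016  -21.37870509   71.38399507    0.
 -169.95031337]
10 [0.449, 0.15, 0.146] [  2.58459828 -14.89362834 -30.75382354  74.1398048    0.
 172.58459828]
-170 [0.444, 0.3, 0.131] [ 20.04968663  -2.76270016 -21.37870509  71.38399507   0.
  10.04968663]
-170 [0.449, 0.15, 0.146] [  2.58459828 -14.89362834 -30.75382354  74.1398048    0.
  -7.41540172]
190 [0.444, 0.3, 0.131] [ 20.04968663  -2.76270016 -21.37870509  71.38399507   0.
  10.04968663]
190 [0.449, 0.15, 0.146] [  2.58459828 -14.89362834 -30.75382354  74.1398048    0.
  -7.41540172]
100 [0.444, 0.3, 0.131] [ 20.04968663  -2.76270016 -21.37870509  71.38399507   0.
 100.04968663]
100 [0.449, 0.15, 0.146] [  2.58459828 -14.89362834 -30.75382354  74.1398048    0.
  82.58459828]
-80 [0.444, 0.3, 0.131] [ 20.04968663  -2.76270016 -21.37870509  71.38399507   0.
 -79.95031337]
-80 [0.449, 0.15, 0.146] [  2.58459828 -14.89362834 -30.75382354  74.1398048    0.
 -97.41540172]
```

```bash
python3 - <<'E'
from h import *
robot.move_pose([.40,.15,.33],[180,0,-170])
for n,p in (("wA",[.40,.15,.27]),("wB",[.40,.30,.287])):
    robot.line_to(p,vel=.2); robot.pause(.3)
    W=cam("wrist"); f=robot.grab_frame("wrist"); cv2.imwrite(f"pics/{n}.png",f)
    np.save(n+".npy",np.array([W[0],W[1],W[2],*W[3].ravel(),*W[4]])); o=robot.observe(); print(o['tool_pos'],o['tcp_rot'],o['time'])
E
python3 -c "
import cv2,numpy as np
a=cv2.imread('pics/wA.png');b=cv2.imread('pics/wB.png')
cv2.imwrite('pics/wAB.png',np.hstack([cv2.resize(a,(400,300),interpolation=3),cv2.resize(b,(400,300),interpolation=3)]))"
```

```text
[0.40034144 0.15001923 0.27083093] [-1.79991487e+02  7.03515397e-02 -1.70000106e+02] 3.4167
[0.4001507  0.29953822 0.28707791] [-1.79999443e+02  1.10035369e-02 -1.70049028e+02] 4.675
```

View pics/wAB.png

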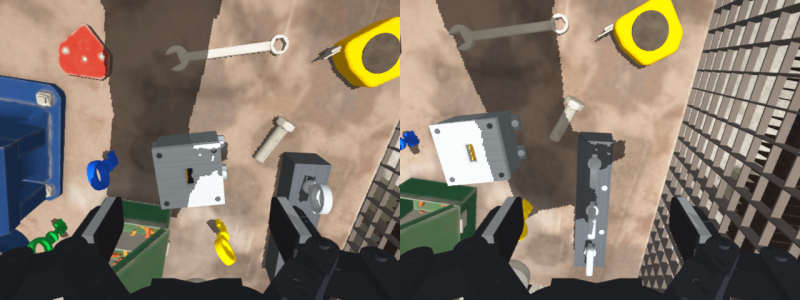

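The wrist pair shows the plate at A (190,170) with its slot, and the rack at B (595,200) with the ring key at its upper end (595,160). I'll enlarge both.

```bash
python3 -c "
import cv2,numpy as np
a=cv2.imread('pics/wA.png')[200:345,230:375];b=cv2.imread('pics/wB.png')[200:345,240:385]
cv2.imwrite('pics/cAB.png',np.hstack([cv2.resize(x,(400,400),interpolation=cv2.INTER_CUBIC) for x in(a,b)]))"
```

```text
(no output)
```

View pics/cAB.png

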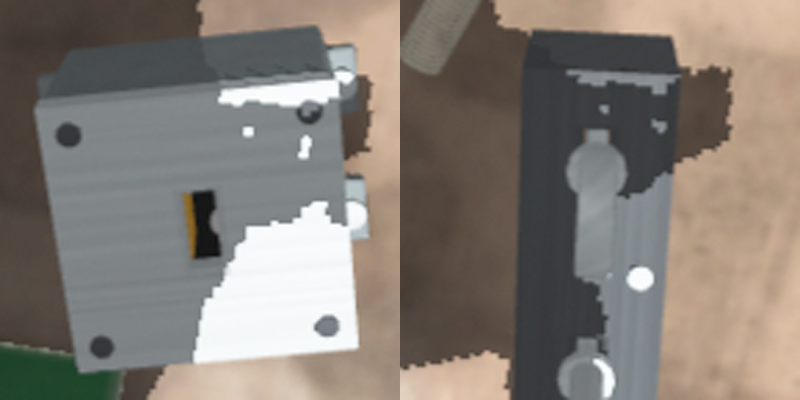

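Run:
```python
from h import *
def ld(n):
    v=np.load(n+".npy"); return v[0],v[1],v[2],v[3:12].reshape(3,3),v[12:]
A,B=ld("wA"),ld("wB"); s=400/145
pa=lambda u,v:((u+.5)/s-.5+230,(v+.5)/s-.5+200)
pb=lambda u,v:((u-400+.5)/s-.5+240,(v+.5)/s-.5+200)
S=[onz(A,pa(*p),.0605) for p in((68,135),(310,112),(327,326),(101,347))]
C=[onz(A,pa(*p),.06) for p in((37,105),(333,78),(357,348),(78,373))]
sl=onz(A,pa(203,225),.06)
for n,Q in (("screws",S),("corners",C)):
    e=[Q[1]-Q[0],Q[2]-Q[1],Q[2]-Q[3],Q[3]-Q[0]]
    print(n,np.mean(Q,0),[round(np.linalg.norm(x),4) for x in e],[round(np.degrees(np.arctan2(x[1],x[0])),1) for x in e])
print("slot",sl)
L=[onz(B,pb(*p),.045) for p in((526,72),(513,398))]; Rr=[onz(B,pb(*p),.045) for p in((680,75),(656,398))]
for x in (L,Rr): print("edge",x,np.degrees(np.arctan2(*(x[1]-x[0])[[1,0]])))
print("width",np.linalg.norm(L[0]-Rr[0]),"endmid",(L[0]+Rr[0])/2)
print("collar",onz(B,pb(597,172),.05), "bow top far mid",onz(B,pb(594,272),.08))
f=cv2.imread('pics/wB.png')
```

```text
screws [0.45059108 0.149562   0.0605    ] [np.float64(0.0639), np.float64(0.0634), np.float64(0.0637), np.float64(0.0637)] [np.float64(105.7), np.float64(15.5), np.float64(106.0), np.float64(15.7)]
corners [0.45026447 0.14944806 0.06      ] [np.float64(0.0776), np.float64(0.08), np.float64(0.0794), np.float64(0.0805)] [np.float64(105.4), np.float64(16.4), np.float64(105.8), np.float64(15.1)]
slot [0.44825906 0.14956863 0.06      ]
edge [array([0.41666966, 0.27858667, 0.045     ]), array([0.52429298, 0.29077878, 0.045     ])] 6.4632004586747565
edge [array([0.40992414, 0.32242667, 0.045     ]), array([0.51646724, 0.33557168, 0.045     ])] 7.03346215861599
width 0.044355920884017914 endmid [0.4132969  0.30050667 0.045     ]
collar [0.441658   0.30366822 0.05      ] bow top far mid [0.45871534 0.30598999 0.08      ]
```

Checks: the screw square is 64 mm on every side, the plate about 80 mm and the rack about 44 mm wide, so all match the given sizes. The keyhole is at (0.4504, 0.1495) with yaw 15.7°. The ring key is at (0.4425, 0.3039) with yaw 6.75°. Grasping next.

Run:
```python
from h import *
K=[.4425,.3039]; r=[180,0,-173.25]
f=lambda: (lambda o:print(o['time'],o['tool_pos'].round(4),o['tcp_rot'].round(2),o['ft_force'].round(1),o['torque'].round(2),round(o['gripper_width'],4)))(robot.observe())
robot.set_gripper(.045)
robot.move_pose(K+[.23],r)
print(robot.line_to(K+[.131],vel=.08,guard=8)); f()
robot.set_gripper(0.0); robot.pause(.2); f()
robot.line_to(K+[.135],vel=.03); f()
robot.line_to(K+[.225],vel=.08); robot.pause(.3); f()
cv2.imwrite('pics/g_w.png',robot.grab_frame("wrist")); cv2.imwrite('pics/g_s.png',robot.grab_frame("scene"));cv2.imwrite('pics/g_t.png',robot.grab_frame("top"))
a=cv2.imread('pics/g_w.png');b=cv2.imread('pics/g_s.png')[180:390,180:460]
cv2.imwrite('pics/g.png',np.hstack([cv2.resize(a,(400,300)),cv2.resize(b,(400,300),interpolation=2)]))
```

```text
False
6.925 [0.4429 0.304  0.1316] [ 1.7998e+02  6.0000e-02 -1.7325e+02] [ 0.2 -0.7  0.7] [ 0.02 -0.02  0.01] 0.0447
7.5333 [0.4427 0.3039 0.1314] [ 1.8000e+02  3.0000e-02 -1.7325e+02] [-1.8 -1.2  5.7] [-0.17  0.22  0.02] 0.0089
7.8167 [0.4425 0.3039 0.1349] [ 180.     -0.   -173.25] [-0.1  0.2 -0.9] [ 0.03 -0.02  0.01] 0.009
9.3917 [0.4424 0.3039 0.2248] [-1.8000e+02 -2.0000e-02 -1.7325e+02] [ 0.2 -0.2 -0.9] [ 0.   -0.   -0.02] 0.0091
```

View pics/g.png

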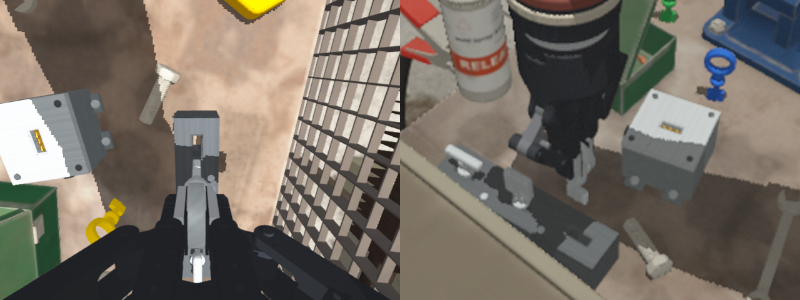

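The key is out: its slot is empty at (196,140) and the width is 9 mm. Next I'll check where the blade sits in the hand.

Run:
```python
from h import *
a=cv2.imread('pics/g_w.png')[225:405,225:405]
cv2.imwrite('pics/g2.png',cv2.resize(a,(600,600),interpolation=2))
W=cam("wrist")
# predicted: tip corners, collar centre, bow centre
th=np.radians(6.75);x=np.array([np.cos(th),np.sin(th),0])
t=np.array([.4425,.3039,.2248-.054-.062])
for n,X in dict(tip=t,tipm=t-.01*x,tipp=t+.01*x,col=t+[0,0,.035],bow=t+[0,0,.062]).items():
    p=proj(W,X); print(n,p,(p-225)*600/180)
```

```text
tip [315.22808013 274.29114036] [300.76026711 164.30380119]
tipm [315.23655496 255.22370072] [300.78851654 100.74566907]
tipp [315.21986648 292.77095783] [300.73288827 225.90319277]
col [315.47590943 308.34101905] [301.58636478 277.80339684]
bow [315.74676495 345.55452678] [302.48921651 401.84842261]
```

View pics/g2.png

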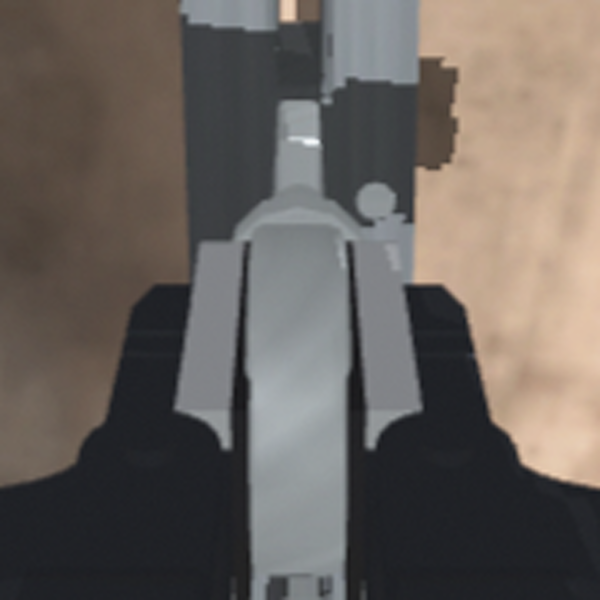

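The blade's lower end shows at (299,100) against a predicted (301,101), so the key sits true in the hand. Now the insertion.

```bash
cat >> h.py <<'E'
H=[.4504,.1495]; Y=-164.3
def f(s=""):
    o=robot.observe(); print(s,round(o['time'],2),o['tool_pos'].round(4),o['tcp_rot'].round(1)[2],o['ft_force'].round(1),o['torque'].round(2),round(o['gripper_width'],4)); return o
E
python3 - <<'E'
from h import *
robot.line_to(H+[.225],vel=.12,rotation=[180,0,Y]); robot.pause(.3); f()
robot.line_to(H+[.18],vel=.05); robot.pause(.2); f()
print(robot.line_to(H+[.170],vel=.02,guard=6)); f("mouth")
cv2.imwrite('pics/i.png',robot.grab_frame("scene"))
E
```

```text
11.28 [0.4504 0.1497 0.225 ] -164.3 [ 0.8  0.2 -0.1] [-0.03  0.03 -0.02] 0.0089
 12.53 [0.4506 0.1495 0.1803] -164.3 [-0.6  0.2 -0.4] [-0.01  0.02  0.01] 0.0093
False
mouth 13.18 [0.4504 0.1495 0.17  ] -164.3 [-0.1 -0.5 -0.9] [-0.03  0.   -0.07] 0.0092
```

Run:
```python
from h import *
print(robot.line_to(H+[.162],vel=.02,guard=8)); f("in14")
z=.162; s=1
for k in range(14):
    z=max(z-.0015,.1455)
    g=robot.line_to(H+[z],vel=.012,rotation=[180,0,Y+5*s],guard=30)
    o=f(f"{k} {g} cmd{z:.4f}"); s=-s
    if o['ft_force'][2]>28 or o['tool_pos'][2]<.1462: break
```

```text
False
in14 13.78 [0.4503 0.1495 0.1619] -164.3 [ 0.6  0.1 -1. ] [0.03 0.09 0.01] 0.0092
0 False cmd0.1605 14.06 [0.4504 0.1495 0.1606] -159.4 [-0.4 -0.5 -1.2] [-0.02  0.01 -0.05] 0.0089
1 False cmd0.1590 14.38 [0.4504 0.1495 0.1591] -169.2 [ 0.4 -0.4 -1.7] [-0.01  0.   -0.01] 0.009
2 False cmd0.1575 14.71 [0.4505 0.1496 0.1577] -159.4 [-0.2  1.3  1.5] [ 0.26  0.24 -0.02] 0.0087
3 False cmd0.1560 15.03 [0.4506 0.1497 0.1562] -169.2 [0.6 2.3 1.1] [ 0.71 -0.11 -0.02] 0.0091
4 False cmd0.1545 15.36 [0.4512 0.1496 0.1557] -159.1 [-0.1  0.9  7.6] [ 0.57  0.09 -0.03] 0.0095
5 False cmd0.1530 15.68 [0.451  0.1495 0.1533] -169.0 [4.7 2.4 0.1] [ 0.54 -1.08 -0.07] 0.0088
6 False cmd0.1515 16.01 [0.4506 0.1495 0.1517] -159.2 [2.  1.2 2.8] [ 0.39 -0.58 -0.01] 0.0091
7 False cmd0.1500 16.33 [0.4501 0.1494 0.1497] -169.1 [1.3 1.1 0.1] [ 0.27 -0.41 -0.07] 0.0089
8 False cmd0.1485 16.66 [0.4502 0.1494 0.1484] -159.3 [-0.   0.6  2.2] [ 0.15  0.02 -0.07] 0.0089
9 False cmd0.1470 16.98 [0.4502 0.1495 0.1467] -169.1 [ 0.6  0.1 -1.1] [ 0.24 -0.24 -0.09] 0.0088
10 False cmd0.1455 17.31 [0.4505 0.1495 0.1463] -159.1 [-3.3  0.1  8.5] [ 0.12  0.57 -0.07] 0.0089
11 False cmd0.1455 17.63 [0.4508 0.1495 0.1463] -169.1 [-1.4  0.7  6.8] [ 0.26  0.2  -0.11] 0.0092
12 False cmd0.1455 17.96 [0.4507 0.1495 0.1463] -159.1 [-1.2  1.3  6.9] [ 0.18  0.3  -0.1 ] 0.0089
13 False cmd0.1455 18.28 [0.4508 0.1495 0.1463] -169.1 [0.4 0.7 7.2] [ 0.3   0.   -0.05] 0.0087
```

Run:
```python
from h import *
robot.line_to(H+[.1445],vel=.01,rotation=[180,0,Y],guard=25); robot.pause(.4); f("home")
b=robot.grab_frame("scene"); a=robot.grab_frame("wrist")
W=cam("wrist");p=proj(W,H+[.065]);print(p)
x,y=[int(v)-75 for v in p]
cv2.imwrite('pics/home.png',np.hstack([cv2.resize(a[y:y+150,x:x+150],(400,400),interpolation=2),cv2.resize(b[200:330,310:440],(400,400),interpolation=2)]))
```

```text
home 18.93 [0.451  0.1496 0.1462] -164.1 [-2.9  0.2 15. ] [ 0.18  0.72 -0.08] 0.0091
[316.10664378 306.66563663]
```

View pics/home.png

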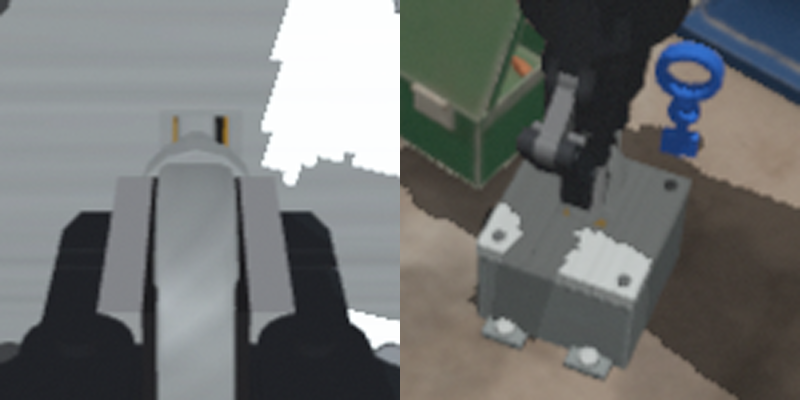

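The collar appears to lie on the plate, overlapping the slot mouth. It stopped at TCP z = 0.1462 against an expected 0.146, and holds 15 N. Turning now.

Run:
```python
from h import *
W=cam("wrist"); th=np.radians(15.7); x=np.array([np.cos(th),np.sin(th),0]); c=np.array(H+[.06])
p0=proj(W,H+[.065]); q=lambda X:((proj(W,X)-[int(p0[0])-75,int(p0[1])-75])*400/150).round(0)
print("slot edge",q(c-.0115*x),q(c-.0135*x),"collar top edge seated",q(c-.009*x+[0,0,.005]),"4mm high",q(c-.009*x+[0,0,.009]))
robot.line_to(H+[.1455],vel=.01); f("0")
for d in (10,25,40,55,65,75,82,86,89):
    robot.line_to(H+[.1455],vel=.05,rotation=[180,0,Y-d]); robot.pause(.1); o=f(d)
    if abs(o['torque'][2])>1: break
```

```text
slot edge [200. 120.] [201. 108.] collar top edge seated [201. 148.] 4mm high [201. 160.]
0 19.28 [0.4509 0.1495 0.1463] -164.2 [0.8 0.2 7.7] [ 0.29 -0.08 -0.11] 0.0092
10 19.71 [0.4509 0.1498 0.1463] -174.1 [0.4 2.3 7.4] [ 0.72 -0.08  0.01] 0.0089
25 20.22 [0.4509 0.1498 0.1463] 170.9 [0.4 2.8 7.8] [ 0.68 -0.03  0.05] 0.0093
40 20.73 [0.4509 0.1497 0.1463] 155.9 [-0.   1.4  8.4] [ 0.53 -0.07 -0.02] 0.0092
55 21.23 [0.4508 0.1496 0.1463] 140.9 [-0.7  2.1  8.1] [0.38 0.06 0.05] 0.009
65 21.66 [0.4508 0.1496 0.1463] 130.9 [-1.5  0.9  9.5] [0.33 0.13 0.02] 0.0091
75 22.08 [0.4507 0.1496 0.1463] 120.9 [-1.6  0.8  8.5] [0.27 0.24 0.02] 0.0092
82 22.46 [0.4507 0.1495 0.1463] 113.9 [-1.1  0.9  9.4] [0.22 0.3  0.08] 0.0091
86 22.81 [0.4506 0.1496 0.1463] 109.9 [-0.6  1.   9.4] [0.23 0.32 0.05] 0.0091
89 23.16 [0.4507 0.1495 0.1463] 106.9 [-1.9  0.9  9.3] [0.21 0.42 0.07] 0.009
```

Run:
```python
from h import *
for d in (91,93):
    robot.line_to(H+[.1455],vel=.05,rotation=[180,0,Y-d]); robot.pause(.3); o=f(d)
    if abs(o['torque'][2])>.6: break
b=robot.grab_frame("scene"); a=robot.grab_frame("wrist"); t=robot.grab_frame("top")
cv2.imwrite('pics/end.png',np.hstack([cv2.resize(a,(400,300),interpolation=2),cv2.resize(b[200:365,200:420],(400,300),interpolation=2)]))
```

```text
91 23.71 [0.4506 0.1495 0.1463] 104.9 [-1.9  0.9  8.4] [0.21 0.4  0.06] 0.0086
93 24.26 [0.4506 0.1495 0.1463] 102.9 [-1.5  2.3  8.1] [0.19 0.37 0.31] 0.0092
```

View pics/end.png

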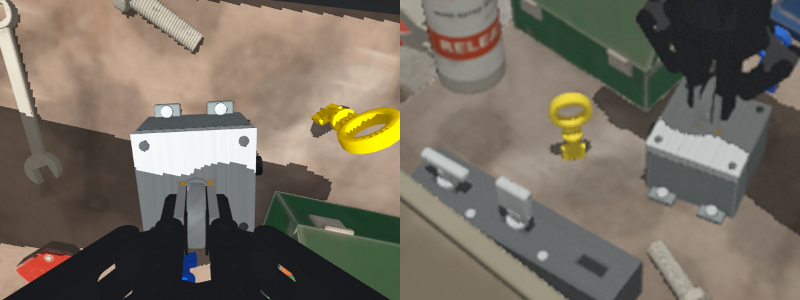

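The torque rose from 0.06 to 0.31 N·m between 91° and 93°, so the stop is reached. The bow at (197,215) turned with the gripper, and the other two keys are still in the rack at (445,165) and (515,195). Handing in.

Run:
```python
from h import *
robot.pause(.3); f("pre"); print(robot.job_done()); f("post")
```

```text
pre 24.71 [0.4506 0.1495 0.1463] 102.9 [-1.1  1.3  9.4] [0.19 0.42 0.24] 0.0091
the job is handed in; nothing more can be done
None
the job is handed in; nothing more can be done
```

I took the ring key out of the rack by its bow, rocked it ±5° past the pins until its collar sat on the plate, and turned it 93° clockwise against the stop. I handed the job in at about 24.7 s, still holding the key; no verdict is reported.

**Last checks:**
- **Height:** the TCP was at z = 0.1463 against an expected 0.146 for fully home, with about 9 N pressing down.
- **Stop:** the torque about the vertical was about 0.25–0.3 N·m, up from 0.06 N·m at 91°.
- **Grip:** the gripper read about 9 mm on the 10 mm bow.
- **Other keys:** the bar and square keys were still in the rack in the last picture.

**Disagreements and limits:**
- **Keyhole position:** my reading of the slot's own centre was about 2 mm off the plate centre in x. I used the plate centre, and the key went in without touching the mouth.
- **Plug angle:** it cannot be read directly. I inferred it from the wrist angle and the rise in torque.

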